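Refit the cement tank's tapered cock plug

ROBOT

A 7-joint arm with a two-finger parallel gripper is mounted at the origin on the work surface. World frame = base frame: x ahead of the robot, y to its left, z up, the work surface at z = 0. Lengths are in m, angles in rad, forces in N, time in s.
With the tool pointing down it reaches from about 0.4 to 0.85 m from the base axis. Payload 6.9 kg.
Tool frame: the origin (TCP) lies midway between the tips of the shut fingers; the grasp point (between the pads) lies behind it (ctrl.pinch_z is the z of the grasp point in the tool frame, in m); z points along the fingers, y is the line along which they close (so a half turn about z gives the same grasp; the last joint's range is limited). The gripper opens to 85 mm and grips with 20 to 120 N. Pads are 22 mm wide; open, the fingers measure 114 mm over their backs; the gripper's body (76 mm by 85 mm) begins 54 mm behind the grasp point. The pads swing forward as they close: fully open they stand 13 mm farther back than shut.
Start: joints at [0.105, 0.507, -0.238, 1.5, 0.126, 1.149, -0.155], TCP at [0.625, -0, 0.231] pointing down, gripper open.
Joint ranges: [-3.08, 3.08], [-0.24, 2.05], [-1.43, 1.35], [0, 2.5], [-1.52, 4.66], [0.17, 1.96], [-2.89, 2.89]. Speed limits (rad/s): [2.39, 2.39, 3.14, 3.14, 3.14, 3.14, 3.14].

INTERFACE

Orientations are given as a unit quaternion [w, x, y, z].
In Python, from station import ctrl, get_state, vision, ticket, models gives the robot as it stands. Calls block until the motion is done:
- ctrl.movep(position, orientation): joint-space move of the TCP to a pose.
- ctrl.movel(position, frame=None, max_speed=0.15): straight line of the TCP; frame=None keeps the orientation; max_speed is the mean speed in m/s.
- ctrl.set_joints(angles): joint-space move.
- ctrl.ungrasp() and ctrl.close_gripper(force=None): open the fingers fully, or close them until they stop; force is the grip in N (None keeps the last).
- ctrl.pause(seconds).
- ctrl.ik(position, orientation): joint angles nearest the present ones, or None.
- get_state(): the state.
- vision.grab_frame(name): name is "scene" or "side" or "wrist"; returns (picture, depth): 420x560x3 uint8, blue, green, red; 420x560 float32, m along the optical axis (not along the pixel's ray), 0 where there is no reading.
- vision.camera_info(name): a dict with "mtx" (3x3 intrinsics, pixels), "R" (3x3) and "t" (3): a world point X has camera coordinates R X + t; the wrist camera has in their place "hand_eye" (4x4, takes a point from camera to tool coordinates, whose origin is the TCP and whose axes are the flange's). Camera axes: x right, y down, z forward; pixel columns grow to the right and rows downward; lengths in m; the calibration is good to about 2 mm. A picture is of the moment at which its call begins: read the wrist's pose just before it. camera_info takes no time and is no camera call.
A pose or a line that the arm cannot do raises ctrl.Unreachable and nothing moves.
- ticket.close_job(): hands the job in; it is judged then, once.
Trained networks look in the newest picture that a camera, given by its name, has taken for a name from the list of things; names that differ only in an ending like _2 or _b are one class to them, and where a whole thing is asked for, a point or a joint stands for the part that bears it (a point fixed in the world has none). Each returns a list of dicts, best first, with "p" (0 to 1); they miss things now and then, are a little off and sometimes report something else, mostly with a low value. They report only what shows in the picture. A call takes as long as a camera call. They do not tell look-alikes from the thing itself.
- models.recognise(camera, target): "point" ([column, row] in pixels, amid what is visible of it).
- models.masks_of(camera, target): "mask" (420x560 bool, what is visible of it) and "point" ([column, row] in pixels, amid what is visible of it).
The state is a dict: "time": time; "qpos": joint angles; "qd": joint speeds; "tau": joint torques, N m; "tcp_pos": TCP position; "eef_rot": TCP orientation; "contact_force": force on the tool from outside, world axes, zero at the start; "wrist_torque": the same for the moment, N m; "width": finger opening in m; "gripper_force": force on a finger pad.
Only numpy, scipy, OpenCV 4.12 (cv2) and the standard library are available. Lean on these libraries where they do the work, as an engineer would, in place of code of your own. Each camera call takes 0.05 s, during which the arm holds its last target. There are 200 camera calls.

TASK

Take the T-handled tapered brass plug from the wooden stand and set it upright in the bore of the cement tank's cock, its handle in line with the pipe and spout. Then keep pressing it down, with 12 to 15 N and never over 18 N, while you turn it a quarter turn, so that its handle ends across the pipe and the taper is wedged tight in the bore, and let go. Leave the spare plug, the tin and the brush where they are.

Things in the scene. Friction and masses are not known exactly. Their poses are not given: they have to be found in the camera images.
- plug_grip (a point): the plug to fit, brass, 0.24 kg: smooth cone 44 mm tall (16 mm across at the flat foot, 26.8 at the shoulder), a 14 mm round stem, a flat bar handle 50 long, 12 thick, 24 mm tall (a T; ends alike). This point: centre of the bar, 76 mm above the foot; x along the bar, z up the plug. It starts upright in one of the stand's two holes, foot 16 mm above the bench, and lifts straight out
- plug_shoulder (a point): centre of the plug's shoulder, the wide top of its cone: 32 mm below plug_grip, 44 mm above the foot; axes as plug_grip. Let go in the bore, the plug stands on a sprung follower (3.2 N, rising to 4.4 N 20 mm lower), shoulder 17 mm above the rim. The worn seat lies up to 6 mm higher or lower each time, unseen: the taper meets it with the shoulder 2 to 15 mm above the rim
- plug: the same plug, origin at the centre of its foot. Pressed without turning it is stopped early by friction and stays too loose; turned without pressing it works loose and the follower lifts it. Pressed with 12 to 15 N through a quarter turn (either way) it creeps 2 to 5 mm further down, the turning moment grows to some 0.2 to 0.5 N m, and it holds by itself, gripped with 60 to 110 N in all
- rim (a point): centre of the cock's open rim, 95 mm above the bench: an upright brass barrel, 54 mm across at the rim, 48 below it, with a tapered bore (27 mm wide at the rim) that fits the plug's cone and centres it. z up; x runs along the pipe, from the downturned spout (on the robot's side) to the tank
- liner (a joint): how far the tapered liner (the seat in the bore) has sunk on its rubber washer, in m: 0 unloaded, 0.0001 for each newton that the plug bears down on it (your push plus the plug's 2.4 N weight less the follower's 3 to 4 N). 0.0018 is too much
- tank: the closed green cement tank, 134 mm across and 140 mm tall, that carries the cock on its pipe: fixed to the bench. Origin on the bench below the cock's axis, x as for rim; the tank's centre is at x = 140 mm, the spout at x = -49 mm
- spare: spare plug in the stand's other hole, a bystander: short, with a round knob 32 mm across and 46 mm tall over its foot; origin at its foot. The stand is a fixed wooden block 70 x 170 x 30 mm, its holes 90 mm apart
- tin: steel tin, a bystander, 72 mm across, 90 mm tall; origin at its underside
- brush: glue brush lying on the bench, a bystander, 190 mm long
Not all that is in view belongs to the job. What is shaped like the plug but black or purple is not meant.

How it is judged:
By the outcome, as a careful person would: the job done as asked, in the order asked, and still so for the second after the job is handed in, with the robot touching nothing.
It also fails if it takes over 51 s, if anything falls off the work surface, if the arm or the gripper's body presses on something with over 40 N, if the wrist force passes 120 N, or if a joint passes its speed limit or range.

## Working session

There is one attempt and no reset: what is moved stays moved. The work goes in short steps, each a Python script; the robot and the scene stay as the last script left them, time stands still between calls to the robot, and variables do not carry over. Pictures are saved under pics/ and viewed, at most 10 in all, crops included, and the job is handed in when it is done.

```bash
mkdir -p pics; ls; cat > h.py <<'E'
from station import ctrl,get_state,vision,ticket,models
import numpy as np,cv2
from scipy.spatial.transform import Rotation as Ro
def cloud(name):
    s=get_state(); img,d=vision.grab_frame(name); c=vision.camera_info(name); K=np.array(c['mtx'])
    v,u=np.mgrid[:420,:560]
    P=np.stack([(u-K[0,2])/K[0,0]*d,(v-K[1,2])/K[1,1]*d,d],-1)
    if 'R' in c: W=(P-np.array(c['t']))@np.array(c['R'])
    else:
        H=np.array(c['hand_eye']); P=P@H[:3,:3].T+H[:3,3]
        q=s['eef_rot']; R=Ro.from_quat([q[1],q[2],q[3],q[0]]).as_matrix()
        W=P@R.T+np.array(s['tcp_pos'])
    W[d==0]=np.nan
    return img,d,W
def down(yaw):  # tool y axis direction at angle yaw+90 , z down
    R=Ro.from_euler('z',yaw)*Ro.from_euler('x',np.pi)
    q=R.as_quat(); return [q[3],q[0],q[1],q[2]]
E
python3 - <<'E'
from h import *
s=get_state();print(s)
print(ctrl.pinch_z)
for n in ['scene','side']:
    img,d,W=cloud(n); np.save(n+'.npy',W); cv2.imwrite(f'pics/{n}0.png',img)
    for t in ['plug','tank','spare','tin','brush']:
        for r in models.masks_of(n,t)[:4]:
            p=W[r['mask']]; print(n,t,round(r['p'],2),np.round(r['point']),r['mask'].sum(),np.round(np.nanmedian(p,0),3),np.round(np.nanmin(p,0),3),np.round(np.nanmax(p,0),3))
E
```

```text
pics
{'time': 0.0, 'qpos': array([ 0.10552113,  0.50831572, -0.23745718,  1.50112785,  0.12572478,
        1.1488846 , -0.15478077]), 'qd': array([ 1.34196680e-03, -6.83941322e-05,  4.55892054e-04, -3.11060798e-05,
        2.51476469e-04,  1.16385879e-03,  4.21709892e-04]), 'tau': array([ 1.19726570e-03, -6.20588279e+01, -2.18696728e+00, -2.49655455e+01,
        1.23123583e-02,  1.21321963e-02,  2.04169703e-05]), 'tcp_pos': array([ 6.24506598e-01, -1.35876196e-04,  2.30442779e-01]), 'eef_rot': array([-5.86165599e-04,  7.07118563e-01,  7.07094459e-01, -6.48484967e-04]), 'contact_force': array([-0.3980847 ,  0.36711986, -0.4671839 ]), 'wrist_torque': array([-0.06089558,  0.00169236,  0.00386321]), 'gripper_force': 0.0, 'width': 0.08566785729409016}
-0.0187
scene plug 0.86 [171. 287.] 366 [ 0.55  -0.292  0.091] [ 0.454 -0.303 -0.001] [ 0.569 -0.269  0.107]
scene plug 0.7 [280. 296.] 1380 [ 0.7   -0.138  0.088] [ 0.655 -0.163  0.005] [ 0.723 -0.096  0.093]
scene plug 0.65 [144. 267.] 301 [ 0.452 -0.308  0.07 ] [ 0.375 -0.321 -0.003] [ 0.469 -0.288  0.09 ]
scene tank 0.89 [385. 226.] 5484
[... 754 characters left out ...]
.452 0.023]
side plug 0.93 [264. 328.] 360 [ 0.443 -0.312  0.075] [ 0.419 -0.321  0.003] [ 0.467 -0.27   0.096]
side plug 0.85 [299. 355.] 405 [ 0.513 -0.389  0.073] [ 0.489 -0.398 -0.004] [ 0.543 -0.327  0.095]
side plug 0.54 [300. 308.] 336 [ 0.542 -0.293  0.093] [ 0.519 -0.301  0.029] [ 0.568 -0.259  0.112]
side spare 0.65 [293. 288.] 170 [ 0.542 -0.202  0.064] [ 0.527 -0.214  0.027] [ 0.563 -0.161  0.07 ]
side spare 0.59 [324. 179.] 3372 [0.701 0.123 0.086] [ 0.542 -0.009 -0.003] [0.854 0.364 0.256]
side tin 0.69 [344. 254.] 1154 [ 0.68  -0.145  0.078] [ 0.65  -0.165 -0.002] [ 0.75 -0.02  0.1 ]
side brush 0.78 [223. 149.] 515 [0.437 0.368 0.02 ] [ 0.358  0.29  -0.002] [0.503 0.445 0.029]
```

```bash
python3 -c "
import cv2
a=cv2.imread('pics/scene0.png');b=cv2.imread('pics/side0.png')
import numpy as np
c=cv2.resize(np.vstack([a,b]),(800,1200)) 
cv2.imwrite('pics/s1.png',c[:600]);cv2.imwrite('pics/s2.png',c[600:])"
```

```text
(no output)
```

View pics/s1.png

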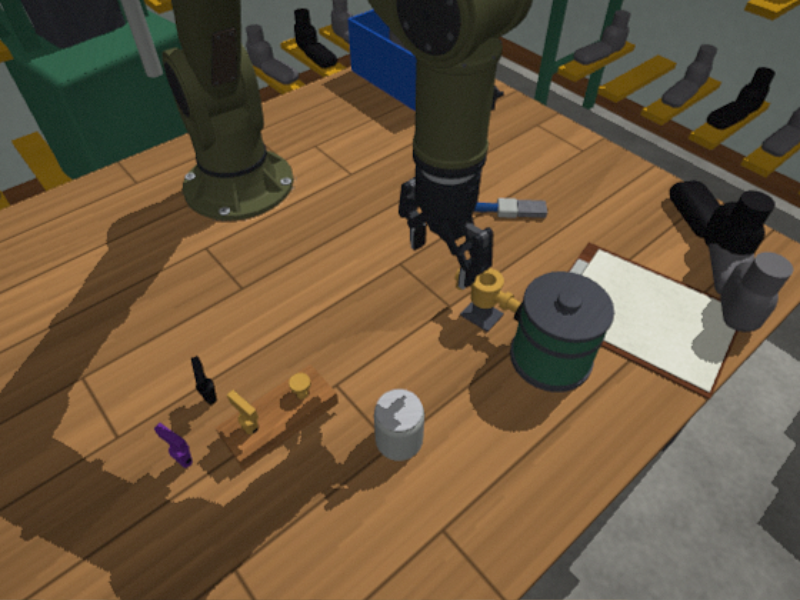

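View pics/s2.png

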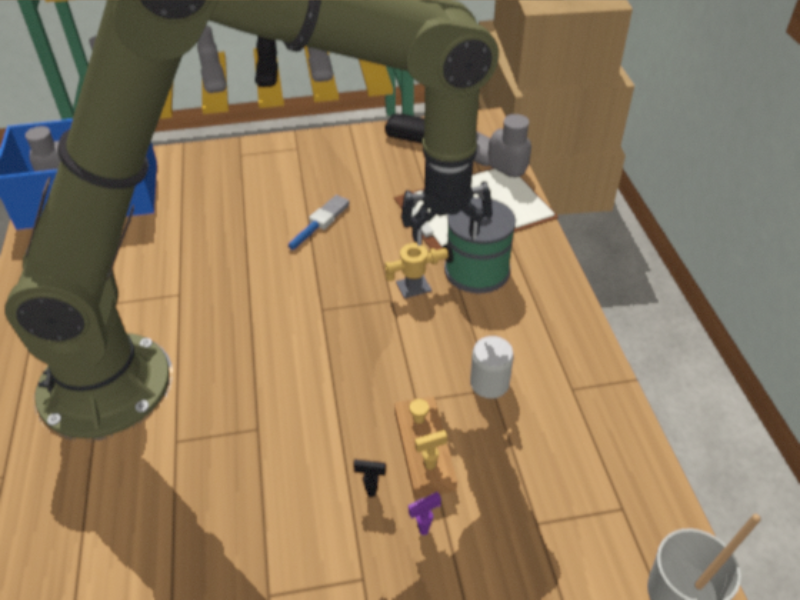

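The brass T plug is in the stand, at about (240,410) in the scene view, with the black and purple decoys to its left. The spare is at (299,385) and the cock at (488,290). I'll go over each with the wrist camera.

```bash
python3 - <<'E'
from h import *
for n in ['scene','side']:
    W=np.load(n+'.npy')
    m=(W[...,2]>.085)&(W[...,2]<.105)&(W[...,0]>.5)&(W[...,0]<.66)&(W[...,1]>-.02)&(W[...,1]<.2)
    p=W[m]; print(n,len(p),np.round(np.median(p,0),3),p.min(0).round(3),p.max(0).round(3))
    m=(W[...,2]>.095)&(W[...,2]<.115)&(W[...,0]>.5)&(W[...,0]<.6)&(W[...,1]>-.33)&(W[...,1]<-.26)
    p=W[m]; print(n,len(p),np.round(np.median(p,0),3),p.min(0).round(3),p.max(0).round(3))
c=vision.camera_info('wrist');print(np.round(c['hand_eye'],3),c['mtx'])
ctrl.movep([0.60,0.03,0.30],get_state()['eef_rot'])
img,d,W=cloud('wrist');np.save('w0.npy',W)
ctrl.movep([0.52,-0.29,0.26],get_state()['eef_rot'])
s=get_state();print(s['time'],s['tcp_pos'],s['qpos'])
im2,d2,W2=cloud('wrist');np.save('w1.npy',W2)
cv2.imwrite('pics/w.png',np.hstack([cv2.resize(a,(400,300)) for a in (img,im2)]))
cv2.imwrite('pics/w0.png',img);cv2.imwrite('pics/w1.png',im2)
E
```

```text
scene 235 [0.606 0.139 0.094] [0.584 0.111 0.085] [0.641 0.165 0.097]
scene 166 [ 0.546 -0.29   0.103] [ 0.517 -0.299  0.095] [ 0.569 -0.28   0.107]
side 247 [0.599 0.138 0.097] [0.546 0.11  0.085] [0.657 0.168 0.104]
side 163 [ 0.543 -0.291  0.105] [ 0.519 -0.299  0.095] [ 0.567 -0.279  0.112]
[[-0.    -0.962 -0.273  0.069]
 [ 1.    -0.    -0.     0.001]
 [ 0.    -0.273  0.962 -0.142]
 [ 0.     0.     0.     1.   ]] [[357.92898202   0.         275.63510651]
 [  0.         357.92898202 208.72353282]
 [  0.           0.           1.        ]]
2.325 [ 0.52097862 -0.28826032  0.25992974] [ 0.5841919   0.43728925 -0.18595404  1.5361724   0.08381594  1.17539972
  0.3853367 ]
```

View pics/w.png

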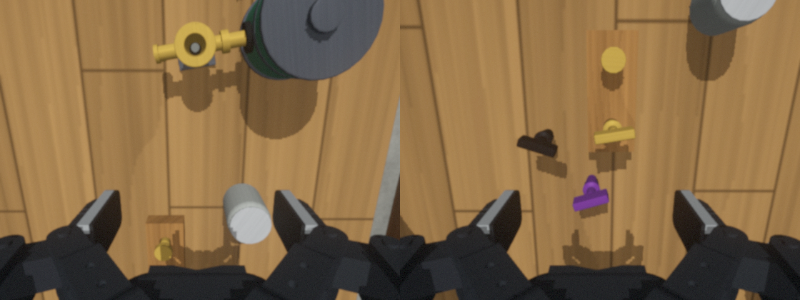

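```bash
cat > fit.py <<'E'
from h import *
from scipy.optimize import least_squares
def circ(p,r=None):
    f=lambda a:np.hypot(p[:,0]-a[0],p[:,1]-a[1])-(a[2] if r is None else r)
    s=least_squares(f,[*p[:,:2].mean(0),.03],loss='soft_l1',f_scale=.001); return s.x,np.std(f(s.x))
def box(W,lo,hi): return W[((W>lo)&(W<hi)).all(-1)]
if __name__=='__main__':
    W=np.load('w0.npy')
    p=box(W,[.56,.09,.0915],[.65,.18,.10]); print(len(p),p.mean(0))
    c,e=circ(p); 
    # keep flat rim annulus
    for _ in range(5):
        r=np.hypot(*(p[:,:2]-c[:2]).T); q=p[(r<.029)]
        mm=(q[:,:2].min(0)+q[:,:2].max(0))/2; c=np.r_[mm,0]
    print('rim minmax',mm,np.ptp(q[:,:2],axis=0),'mean',q.mean(0))
    t=box(W,[.6,.05,.133],[.9,.35,.146]); print('tank',len(t),circ(t,.067))
    h=cv2.minEnclosingCircle(t[:,:2].astype(np.float32));print('tank enc',h)
    W=np.load('w1.npy')
    b=box(W,[.5,-.33,.095],[.59,-.26,.115]); print('bar',len(b),b.mean(0),b[:,2].max(),cv2.minAreaRect(b[:,:2].astype(np.float32)*1000))
    C=b[:,:2]-b[:,:2].mean(0); u=np.linalg.svd(C,full_matrices=False)[2][0]; print(np.degrees(np.arctan2(u[1],u[0])))
    b=b[b[:,2]>.1];C=b[:,:2]-b[:,:2].mean(0); u=np.linalg.svd(C,full_matrices=False)[2][0]; print(len(b),b.mean(0),np.degrees(np.arctan2(u[1],u[0])))
    W0=np.load('w0.npy')
    b=box(W0,[.53,.08,.06],[.75,.2,.085]);print('pipe',len(b),np.round([b.min(0),b.max(0)],3))
    sp=b[b[:,0]<.575];pp=b[(b[:,0]>.645)&(b[:,0]<.66)];print(len(sp),sp.mean(0),len(pp),pp.mean(0))
E
python3 fit.py
```

```text
2222 [0.59869429 0.14030863 0.09422521]
rim minmax [0.59887728 0.13978982] [0.05307541 0.05364128] mean [0.59869429 0.14030863 0.09422521]
tank 13967 (array([0.73652504, 0.19288047, 0.03      ]), np.float64(0.016207400682644063))
tank enc ((0.7364319562911987, 0.16234205663204193), 0.06711789220571518)
bar 868 [ 0.54245599 -0.28710718  0.1025806 ] 0.1054579727243739 ((542.6348266601562, -287.9120788574219), (50.08068084716797, 12.303937911987305), 9.277878761291504)
-170.813213902216
796 [ 0.5425043  -0.28753864  0.10304338] -170.78256698077863
pipe 2853 [[0.542 0.099 0.06 ]
 [0.733 0.198 0.085]]
703 [0.55704156 0.13178225 0.07768983] 361 [0.65240261 0.14816996 0.07732039]
```

```bash
python3 - <<'E'
from h import *
a=np.radians(9.3)
for k in (0,np.pi):
  for dk in (0,np.pi/2,-np.pi/2):
    print(k,dk,[np.round(q,2) if (q:=ctrl.ik(p,down(a+k+dk))) is not None else None for p in ([.5426,-.2879,.073],[.5988,.1398,.12])])
ctrl.movep([.5426,-.2879,.15],down(a))
ctrl.movel([.5426,-.2879,.073],max_speed=.1)
ctrl.pause(.2)
s=get_state();print(s['time'],s['tcp_pos'],s['eef_rot'],s['contact_force'])
ctrl.close_gripper(100)
s=get_state();print(s['time'],s['tcp_pos'],s['contact_force'],s['width'],s['gripper_force'])
ctrl.movel([.5426,-.2879,.25],max_speed=.12)
ctrl.pause(.3)
s=get_state();print(s['time'],s['tcp_pos'],s['contact_force'],s['wrist_torque'],s['width'],s['gripper_force'])
img,d=vision.grab_frame('wrist');cv2.imwrite('pics/g.png',img)
E
```

```text
0 0 [array([ 0.36,  0.65,  0.14,  1.73, -0.12,  0.77, -0.84]), array([-0.32,  0.59,  0.08,  1.68, -0.06,  0.87, -1.62])]
0 1.5707963267948966 [array([ 0.57,  0.65, -0.19,  1.72,  0.16,  0.79,  0.46]), array([-0.1 ,  0.6 , -0.28,  1.68,  0.2 ,  0.9 , -0.3 ])]
0 -1.5707963267948966 [array([ 0.14,  0.7 ,  0.52,  1.73, -0.45,  0.83, -2.11]), array([-0.59,  0.65,  0.53,  1.68, -0.39,  0.92, -2.88])]
3.141592653589793 0 [array([ 0.77,  0.69, -0.54,  1.72,  0.45,  0.86,  1.76]), array([ 0.09,  0.65, -0.6 ,  1.67,  0.43,  0.96,  1.07])]
3.141592653589793 1.5707963267948966 [array([ 0.14,  0.7 ,  0.52,  1.73, -0.45,  0.83, -2.11]), array([-0.59,  0.65,  0.53,  1.68, -0.39,  0.92, -2.88])]
3.141592653589793 -1.5707963267948966 [array([ 0.57,  0.65, -0.19,  1.72,  0.16,  0.79,  0.46]), array([-0.1 ,  0.6 , -0.28,  1.68,  0.2 ,  0.9 , -0.3 ])]
4.6333 [ 0.54296974 -0.28805873  0.07369232] [2.91286739e-04 9.96704464e-01 8.11162793e-02 5.26035291e-04] [-0.58375276 -0.1096826   0.68768956]
5.3083 [ 0.54276256 -0.28828282  0.07322933] [-0.13380998 -1.54802922  1.69445515] 0.010314946700006947 97.70179688930511
7.2333 [ 0.54253132 -0.2878673   0.24973016] [ 0.05314507 -0.13706283 -2.39905916] [-0.00805598 -0.0279613  -0.0061444 ] 0.010445736987294755 97.54501819610596
```

View pics/g.png

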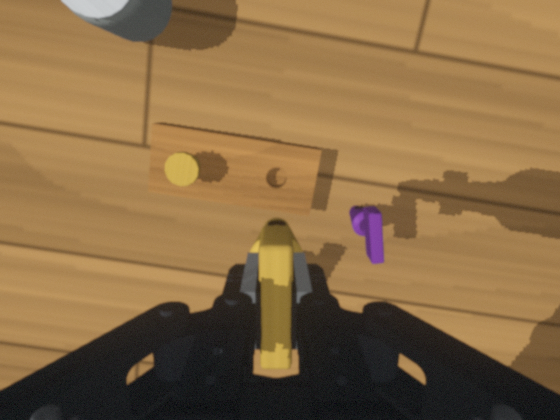

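```bash
python3 - <<'E'
from h import *
from fit import box
a=np.radians(9.4)
X=[.5988,.1398]
ctrl.movep(X+[.215],down(a)); ctrl.pause(.2)
s=get_state();print(s['time'],s['tcp_pos'],s['qpos'].round(2),s['contact_force'])
img,d,W=cloud('wrist');cv2.imwrite('pics/a.png',img)
t=np.array(s['tcp_pos']); L=(W-t)@Ro.from_euler('z',a).as_matrix()
b=box(L,[-.04,-.02,.015],[.04,.02,.045]);print(len(b),b.min(0).round(4),b.max(0).round(4))
y0=b[np.abs(b[:,1])<.004]; print(len(y0),y0.min(0).round(4),y0.max(0).round(4),np.median(y0,0).round(4))
r=box(W,[.56,.09,.0905],[.65,.18,.099]);print('rim',len(r),r.min(0).round(4),r.max(0).round(4))
F=[]
for i in range(5): ctrl.pause(.03);F.append(get_state()['contact_force'])
print(np.round(F,2))
ctrl.movel(X+[.165],max_speed=.15)
t0=get_state()['time'];ctrl.movel(X+[.1645]);s=get_state();print('step',s['time']-t0)
si,d=vision.grab_frame('side');sc,d=vision.grab_frame('scene');
cv2.imwrite('pics/b.png',np.hstack([cv2.resize(si[140:230,250:370],(400,300),interpolation=2),cv2.resize(sc[160:250,280:400],(400,300),interpolation=2)]))
E
```

```text
9.075 [0.59914823 0.1384267  0.21515023] [-0.34  0.5   0.12  1.56 -0.06  1.09 -1.62] [-0.21448515  0.38458982 -3.01694374]
7448 [-0.0244 -0.0189  0.015 ] [0.026  0.0194 0.045 ]
3114 [-0.0241 -0.004   0.015 ] [0.026  0.004  0.0321] [0.0059 0.0001 0.0301]
rim 2502 [0.5736 0.1128 0.0905] [0.6261 0.1665 0.0968]
[[-0.41  0.28 -2.1 ]
 [ 0.33  0.52 -1.33]
 [ 0.77 -1.51 -1.65]
 [-0.54 -0.2  -2.92]
 [-0.42 -0.11 -2.42]]
step 0.25
```

View pics/b.png

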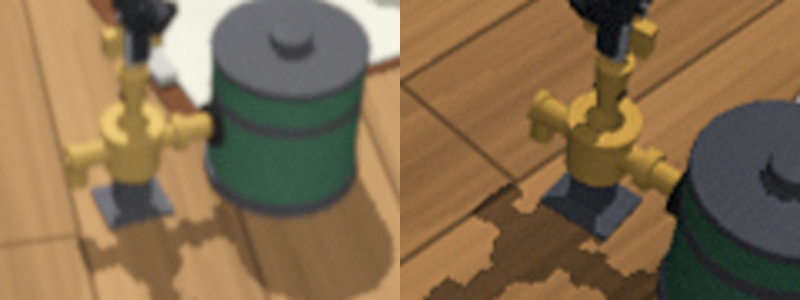

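View pics/a.png

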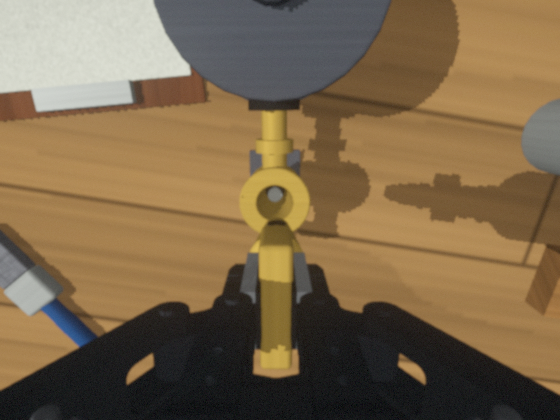

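The plug sits over the bore, in line with the pipe. I'll lower it in small, force-checked steps.

```bash
cat >> h.py <<'E'
C=np.array([.5994,.1397])
A0=np.radians(9.4)
def pos(yaw,z,c=C): return [*(c-.0009*np.array([np.cos(yaw),np.sin(yaw)])),z]
def force(n=5,dt=.02):
    F=[]
    for _ in range(n): ctrl.pause(dt); s=get_state(); F.append(np.r_[s['contact_force'],s['wrist_torque']])
    return np.mean(F,0)
E
python3 - <<'E'
from h import *
ctrl.movel(pos(A0,.140),max_speed=.08); print(force().round(2))
ctrl.movel(pos(A0,.128),max_speed=.05); f=force();print(f.round(2))
z=.1255
while z>.107:
    ctrl.movel(pos(A0,z)); f=force(4); s=get_state()
    print(round(z,4),round(s['tcp_pos'][2],4),f.round(2),round(s['time'],2))
    if f[2]>6: break
    z-=.0008
E
```

```text
[ 0.38 -0.18 -2.33  0.   -0.02  0.02]
[-0.3   0.33 -1.74 -0.01 -0.02 -0.01]
0.1255 0.1255 [ 0.32  0.12 -2.06 -0.01 -0.   -0.01] 11.46
0.1247 0.125 [-0.76  0.13  1.04 -0.01  0.15  0.01] 11.78
0.1239 0.124 [-0.26  0.02  1.01 -0.02  0.06  0.01] 12.09
0.1231 0.1231 [ 0.2  -0.01  1.25 -0.01  0.01  0.02] 12.41
0.1223 0.1223 [ 0.88  0.38  0.76  0.03 -0.08  0.03] 12.72
0.1215 0.1215 [ 0.48  0.46  1.81  0.   -0.12  0.02] 13.04
0.1207 0.1207 [ 0.84 -0.51  1.45  0.03 -0.16  0.01] 13.36
0.1199 0.1199 [ 0.6   0.15  1.34  0.04 -0.19 -0.02] 13.68
0.1191 0.1191 [ 0.81  0.46  1.16  0.02 -0.2   0.02] 13.99
0.1183 0.1183 [ 0.78  0.33  1.5   0.04 -0.22  0.02] 14.31
0.1175 0.1175 [ 1.28  0.02  1.21  0.06 -0.23  0.  ] 14.62
0.1167 0.1167 [ 1.18 -0.71  1.81  0.05 -0.25 -0.03] 14.94
0.1159 0.116 [ 0.38  0.69  2.26  0.06 -0.27  0.  ] 15.26
0.1151 0.1152 [ 0.88 -0.22  3.9   0.03 -0.21  0.  ] 15.57
0.1143 0.1146 [ 0.02 -0.18  5.62 -0.01 -0.11 -0.01] 15.89
0.1135 0.1141 [-0.12 -0.33  8.   -0.05  0.08  0.02] 16.21
```

```bash
cat > turn.py <<'E'
from h import *
import sys,json
def yawof(s):
    q=s['eef_rot']; x=Ro.from_quat([q[1],q[2],q[3],q[0]]).as_matrix()[:,0]; return np.degrees(np.arctan2(x[1],x[0]))-9.4
def log(z,th,f):
    s=get_state(); print(round(s['time'],2),'z',round(z,4),round(s['tcp_pos'][2],4),'th',th,round(yawof(s),1),f.round(2))
def turn(z,th,end,step,ff,g,tgt=13.5):
    while th<end-1e-6:
        th=min(th+step,end); y=A0+np.radians(th)
        ctrl.movel(pos(y,z-ff),down(y)); f=force(4,.015); z-=ff
        log(z,th,f)
        if f[2]>17 or abs(f[2]-tgt)>6: print('STOP');break
        z-=np.clip(g*(tgt-f[2]),-.0006,.0005)
    json.dump([z,th],open('st.json','w'))
E
python3 - <<'E'
from turn import *
z=.1135
for i in range(12):
    ctrl.movel(pos(A0,z)); f=force(5,.015); log(z,0,f)
    if f[2]>12.5: break
    z-=min(.0006,.0002*max(1,(13.3-f[2])))
turn(z,0,12,3,.00005,.0001)
E
```

```text
16.54 z 0.1135 0.1141 th 0 -0.0 [-0.1  -0.42  8.4  -0.05  0.06 -0.01]
16.88 z 0.1129 0.1138 th 0 -0.0 [-0.56 -0.24  9.86 -0.11  0.2   0.01]
17.21 z 0.1123 0.1134 th 0 -0.0 [-5.400e-01 -6.000e-01  1.133e+01 -1.000e-01  3.500e-01 -1.000e-02]
17.54 z 0.1119 0.1132 th 0 -0.0 [-1.41e+00 -3.90e-01  1.23e+01 -1.30e-01  4.20e-01  1.00e-02]
17.88 z 0.1117 0.1131 th 0 -0.0 [-1.460e+00 -5.100e-01  1.351e+01 -1.500e-01  4.800e-01  1.000e-02]
18.19 z 0.1117 0.1128 th 3 3.0 [-1.05 -0.88 11.37 -0.13  0.33  0.07]
18.51 z 0.1114 0.1125 th 6 6.0 [-0.98 -0.49 11.36 -0.08  0.34  0.1 ]
18.82 z 0.1111 0.1123 th 9 9.0 [-1.06 -0.15 11.84 -0.09  0.37  0.08]
19.14 z 0.1109 0.112 th 12 12.0 [-1.41 -0.35 11.73 -0.06  0.36  0.08]
```

```bash
python3 - <<'E'
from turn import *
z,th=json.load(open('st.json'))
turn(z-.0001,th,45,3,.00022,.00008,13.6)
E
```

```text
19.46 z 0.1104 0.1118 th 15 15.0 [-1.84 -0.16 13.42 -0.06  0.51  0.1 ]
19.77 z 0.1102 0.1115 th 18 18.0 [-1.95 -0.34 13.69 -0.03  0.57  0.15]
20.09 z 0.11 0.1114 th 21 21.0 [-2.2  -0.15 14.12 -0.02  0.57  0.15]
20.41 z 0.1098 0.1112 th 24 24.0 [-2.33  0.08 14.02  0.02  0.66  0.13]
20.73 z 0.1096 0.111 th 27 27.0 [-2.77 -0.16 14.51  0.05  0.67  0.17]
21.04 z 0.1095 0.1109 th 30 30.0 [-3.3   0.31 14.29  0.05  0.67  0.15]
21.36 z 0.1093 0.1107 th 33 33.1 [-2.8   0.31 15.04  0.04  0.74  0.2 ]
21.68 z 0.1092 0.1107 th 36 36.1 [-3.2   0.58 15.09  0.07  0.77  0.21]
21.99 z 0.1091 0.1105 th 39 39.1 [-3.01  0.5  14.54  0.09  0.82  0.2 ]
22.31 z 0.1089 0.1104 th 42 42.1 [-3.33  0.19 15.47  0.08  0.85  0.29]
22.62 z 0.1089 0.1103 th 45 45.1 [-3.13  0.77 15.37  0.12  0.88  0.33]
```

```bash
python3 - <<'E'
from turn import *
C[0]-=.0003
z,th=json.load(open('st.json'))
turn(z+.00005,th,90.5,3.1,.0001,.0001,13.5)
s=get_state();print(s['width'],s['gripper_force'],s['qpos'].round(2))
E
```

```text
22.94 z 0.109 0.1103 th 48.1 48.2 [-2.72  0.61 14.03  0.16  0.72  0.27]
23.26 z 0.1089 0.1103 th 51.2 51.3 [-2.83  0.33 13.82  0.13  0.68  0.31]
23.57 z 0.1088 0.1101 th 54.300000000000004 54.4 [-2.54  0.54 13.57  0.16  0.75  0.36]
23.89 z 0.1088 0.1101 th 57.400000000000006 57.5 [-3.46  0.7  14.15  0.18  0.8   0.36]
24.21 z 0.1087 0.1101 th 60.50000000000001 60.6 [-3.05  0.4  14.2   0.15  0.82  0.4 ]
24.52 z 0.1087 0.1099 th 63.60000000000001 63.7 [-3.13  0.64 13.7   0.14  0.85  0.41]
24.84 z 0.1086 0.1097 th 66.7 66.8 [-3.55  0.2  13.01  0.17  0.8   0.43]
25.16 z 0.1085 0.1096 th 69.8 69.9 [-3.62  0.65 13.57  0.14  0.88  0.42]
25.48 z 0.1084 0.1095 th 72.89999999999999 73.0 [-3.53  0.7  14.14  0.17  0.95  0.39]
25.79 z 0.1083 0.1094 th 75.99999999999999 76.1 [-3.84  0.35 13.51  0.15  0.99  0.39]
26.11 z 0.1082 0.1094 th 79.09999999999998 79.2 [-3.91  0.52 13.23  0.14  1.03  0.46]
26.43 z 0.1081 0.109 th 82.19999999999997 82.3 [-3.11  0.5  11.92  0.12  0.88  0.55]
26.74 z 0.1078 0.1087 th 85.29999999999997 85.4 [-4.06  0.67 11.94  0.14  0.95  0.54]
27.06 z 0.1076 0.1084 th 88.39999999999996 88.5 [-3.75  0.28 11.28  0.11  0.94  0.44]
27.38 z 0.1073 0.1082 th 90.5 90.5 [-4.2   0.32 13.48  0.12  1.1  -0.1 ]
0.010092802113414793 99.80654418468475 [-0.05  0.62 -0.35  1.69  0.26  0.88 -0.34]
```

```bash
python3 - <<'E'
from turn import *
from fit import box
s=get_state();img,d,W=cloud('wrist')
a=A0+np.radians(yawof(s)); L=(W-s['tcp_pos'])@Ro.from_euler('z',a).as_matrix()
y0=box(L,[-.04,-.004,.015],[.04,.004,.045]);print(len(y0),y0.min(0).round(4),y0.max(0).round(4),np.median(y0,0).round(4))
b=box(W,[.56,.09,s['tcp_pos'][2]+.024],[.64,.18,s['tcp_pos'][2]+.036])
b=box(L,[-.04,-.012,.026],[.04,.012,.034]);print(len(b),cv2.minAreaRect((b[:,:2]*1000).astype(np.float32)))
log(0,0,force(8,.03))
si,d=vision.grab_frame('side')
cv2.imwrite('pics/c.png',np.hstack([cv2.resize(si[140:230,250:370],(400,300),interpolation=2),cv2.resize(img,(400,300))]))
E
```

```text
3111 [-0.0248 -0.004   0.0151] [0.0254 0.004  0.0319] [0.0055 0.0001 0.0301]
4393 ((0.4435768127441406, -2.3115835189819336), (50.360435485839844, 22.916059494018555), 9.817121505737305)
27.69 z 0 0.1082 th 0 90.5 [-4.26  0.37 13.43  0.12  1.08 -0.08]
```

View pics/c.png

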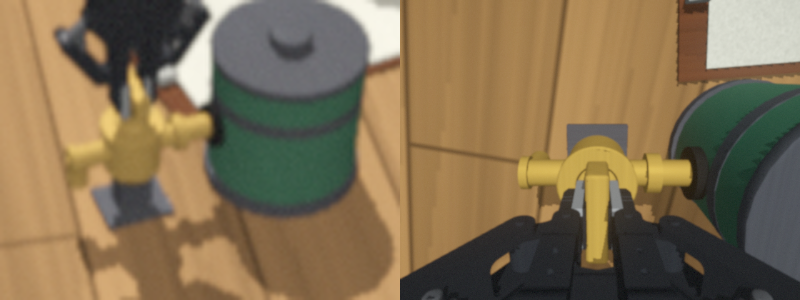

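```bash
cat > bar.py <<'E'
from turn import *
def bar(z0,z1):
    s=get_state();img,d,W=cloud('wrist'); 
    m=(img[...,0]<.55*img[...,2])&(W[...,2]>z0)&(W[...,2]<z1)&(np.hypot(W[...,0]-C[0],W[...,1]-C[1])<.035)
    p=W[m]; r=cv2.minAreaRect((p[:,:2]*1000).astype(np.float32)); c=p[:,:2]-p[:,:2].mean(0); u=np.linalg.svd(c,full_matrices=False)[2][0]
    print(len(p),p.mean(0).round(4),r,'ang rel pipe',round(np.degrees(np.arctan2(u[1],u[0]))%180-9.4,2)); return img
E
python3 - <<'E'
from bar import *
z=get_state()['tcp_pos'][2]; bar(z+.027,z+.034)
E
```

```text
4013 [0.5985 0.1421 0.1383] ((596.1754150390625, 140.5858612060547), (48.97669982910156, 34.362159729003906), 76.64692687988281) ang rel pipe 90.51
```

```bash
python3 - <<'E'
from bar import *
z,th=json.load(open('st.json')); y=A0+np.radians(90.5); C[0]-=.0003
for dz in (.0006,.0010):
    ctrl.movel(pos(y,.1073+dz)); log(.1073+dz,90.5,force(4))
zt=get_state()['tcp_pos'][2]
ctrl.ungrasp(); log(0,0,force(4))
ctrl.movel(pos(y,.20),max_speed=.1)
ctrl.movep([C[0]+.01,C[1]-.09,.25],down(y)); ctrl.pause(.2)
W=None; img=bar(zt+.022,zt+.036)
si,d=vision.grab_frame('side'); print(get_state()['time'],zt)
cv2.imwrite('pics/d.png',np.hstack([cv2.resize(si[140:230,250:370],(400,300),interpolation=2),cv2.resize(img,(400,300))]))
E
```

```text
28.11 z 0.1079 0.1085 th 90.5 90.5 [-4.09  0.46 10.72  0.22  0.84 -0.1 ]
28.43 z 0.1083 0.1087 th 90.5 90.5 [-3.15  1.15  8.86  0.24  0.74 -0.16]
29.2 z 0 0.1083 th 0 90.5 [ 0.08  0.28  0.13 -0.   -0.02 -0.02]
1397 [0.5986 0.1402 0.1396] ((598.9427490234375, 139.63055419921875), (11.723285675048828, 48.81712341308594), 9.96818733215332) ang rel pipe 90.42
31.0583 0.10868397791859774
```

View pics/d.png

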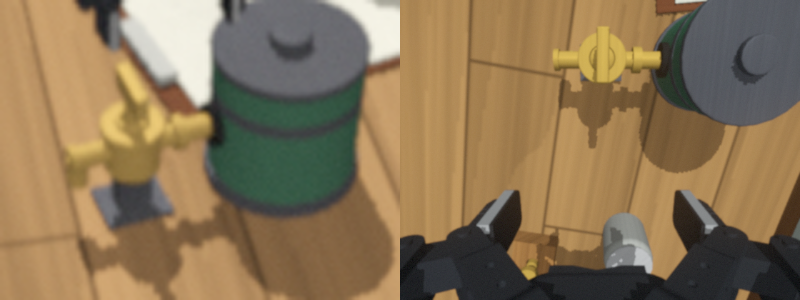

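```bash
python3 - <<'E'
from bar import *
bar(.128,.146); print(ticket.close_job())
E
```

```text
1413 [0.5986 0.14   0.1396] ((598.7666625976562, 139.5733184814453), (11.918423652648926, 49.59006118774414), 8.890643119812012) ang rel pipe 89.79
the job is handed in; nothing more can be done
None
```

The plug is in the cock's bore and let go, with its handle across the pipe (about 90°), and I handed the job in at about 31 s. While turning, the averaged push was mostly 12 to 15 N but ranged from 11.3 to 15.5 N. The turning moment rose to about 0.5 N m, then fell to about zero at the last step. I did not measure how tightly the taper is wedged, but the plug stayed down after release.

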